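Close up the bin row and latch the shelf divider

TASK

On the bench-top shelf one small bin stands off from the row. With your fingertips gently push it back snug and square against the small bin beside it, then push the sliding divider along its notched rail towards the row until it clicks into the last notch before the bins, and take your hand away. Only push: do not lift or tip the bins, do not shove the rest of the row along or jam it hard, and leave everything else where it stands.

Things in the scene. Friction and masses are not known exactly. Their poses are not given: they have to be found in the camera images.
- shelf: low bench-top shelf: a board 270 mm deep (x), 860 mm long (y), top 80 mm above the bench, in a blue-grey frame; fixed. Origin on the bench under its centre; x to the back, y to the left, z up. Along the front runs an aluminium rail (22 mm wide, top 14 mm above the board, centre line at x = -0.112) with a notch 10 mm wide across its top every 25 mm
- bin_big: large dark picking bin, 200 x 200 mm, 120 mm high, at the left end of the row, standing on the shelf board; heavy, it does not move. Origin at the centre of its underside
- bin_row: small picking bin 105 mm wide (y), 137 mm deep (x), 76 mm high, open on top, its scooped front (42 mm high) facing the robot; loose, about 0.5 kg with its bolts. It stands in the row, some 3 mm to the right (-y) of the large bin. Origin at the centre of its underside; y points left along the row
- bin_row_side (a point): the middle of the right side wall (-y side) of bin_row, 52.5 mm from its centre and 38 mm above its underside; axes as bin_row
- bin_loose: the bin that stands off from the row: same size and kind as bin_row, about 0.5 kg, loose, standing on the shelf board 30 to 70 mm to the right of bin_row and a little askew. Origin at the centre of its underside; y points left along the row
- bin_loose_side (a point): the middle of the right side wall (-y side) of bin_loose, the side that faces the divider, 52.5 mm from its centre and 38 mm above its underside; axes as bin_loose
- divider_face (a point): the centre of the left face of the divider plate, the face that looks at the bins, 50 mm above the shelf board. The plate is upright sheet steel, 3 mm thick, 148 mm deep (x), from 4 to 100 mm above the board, carried in front by a black shoe (50 mm long, 34 mm wide) that rides on the rail. y points along the rail towards the bins
- divider_back (a point): the centre of the plate's right face, the side on which it is pushed, 3 mm behind divider_face, 50 mm above the board; y points along the rail towards the bins. On this side a foot flange, less than 6 mm high, covers the board out to 28 mm from the plate, and the plate's rear edge is bent over by 16 mm
- divider (a joint): travel of the divider (and divider_face) along the rail in m, growing to the left towards the bins, 0 to 0.377. Its spring roller is at the middle of a notch at every whole multiple of 0.025. Sliding takes about 1 N; from 5 mm before a notch's middle the push falls to nothing and over the last 2 mm it jumps in by itself; to push it out again takes 7 to 10 N
- roller (a joint): height in m of the spring roller in the divider's shoe: 0 sunk into a notch (latched), about 0.0022 when it rides on the rail between two notches
- grease_tin: a round tin, 60 mm across, 46 mm high, standing at the back of the shelf board near its right end; origin at the centre of its underside; leave it alone
- bearing_box: a small flat box, 45 x 45 x 30 mm, at the back of the shelf board; origin at the centre of its underside; leave it alone
- oil_filter: a white canister oil filter, 60 mm across, 74 mm high, standing on the shelf board behind the divider's path; origin at the centre of its underside; leave it alone
- plug_box: a small upright spark-plug carton, 28 x 28 x 85 mm, standing on the shelf board behind the small bins; origin at the centre of its underside; leave it alone
Not all that is in view belongs to the job. What is shaped like the bin_loose but red is not meant.

How it is judged:
At the end, for the whole second after the job is handed in: Divider at rest, roller sunk in a notch (under 1 mm), its face within 30 mm of the bin that stood off. That bin flat on the board, within 8 mm of its neighbour, square within 5 degrees, level front to back within 25 mm; neighbour within 12 mm of its start (value of joint roller below 0.001 m and velocity of joint divider between -0.005 and 0.005 m/s and y of bin_loose_side in the frame of divider_face between -0.004 and 0.03 m and y of bin_loose_side in the frame of bin_row_side above -0.113 m and angle between the y axis of bin_loose and the y axis of bin_row, either way round below 0.09 rad and x of bin_loose in the frame of bin_row between -0.025 and 0.025 m and z of bin_loose in the frame of shelf below 0.084 m and angle between bin_loose's own z axis and vertical below 0.06 rad and linear speed of bin_loose below 0.01 m/s and distance of bin_row from where it was at the start of the episode below 0.012 m); the robot touches nothing.
It fails at once if a small bin is lifted off the shelf board (height (world z) of any of bin_loose, bin_row above 0.095 m).
It fails at once if a small bin is tipped (angle between any of bin_loose, bin_row's own z axis and vertical above 0.2 rad).
It fails at once if the row is shoved along: the bin in the row moves more than 20 mm (distance of bin_row from where it was at the start of the episode above 0.02 m).
It fails at once if the row is jammed: the bin in the row is pressed against the large bin with over 30 N (contact force between bin_row and bin_big above 30 N).
It fails at once if something else is knocked out of its place by more than 30 mm (distance of any of grease_tin, bearing_box, oil_filter, plug_box from where it was at the start of the episode above 0.03 m).
It also fails if it takes over 67 s, if anything falls off the work surface, if the arm or the gripper's body presses on something with over 40 N, if the wrist force passes 120 N, or if a joint passes its speed limit or range.

ROBOT

A 6-joint arm with a two-finger parallel gripper is mounted at the origin on the work surface. World frame = base frame: x ahead of the robot, y to its left, z up, the work surface at z = 0. Lengths are in m, angles in rad, forces in N, time in s.
With the tool pointing down it reaches from about 0.35 to 0.85 m from the base axis. Payload 8.1 kg.
Tool frame: the origin (TCP) lies at the very end of the fingers, on their centre line; the grasp point (between the pads) lies 19 mm behind it (robot.grip_depth is the distance from the TCP to the grasp point, in m); z points along the fingers, y is the line along which they close (so a half turn about z gives the same grasp; the last joint's range is limited). The gripper opens to 93 mm and grips with 3 to 60 N. Pads are 15 mm wide; open, the fingers measure 128 mm over their backs; the gripper's body (75 mm by 188 mm) begins 65 mm behind the grasp point.
Start: joints at [1.237, 0.13, 1.488, -0, 1.523, -0.085], TCP at [0.148, 0.582, 0.219] pointing down, gripper open.
Joint ranges: [-2.96, 2.96], [-0.89, 2.26], [0.02, 2.5], [-1.34, 4.48], [0, 2.73], [-2.66, 2.66]. Speed limits (rad/s): [2.39, 2.39, 2.79, 3.14, 3.14, 3.14].

INTERFACE

Orientations are given as a rotation vector (axis times angle).
In Python, from plant import robot gives the robot as it stands. The module is installed in compiled form; this text tells all that it offers.
- The arm moves only by the shell command python3 -m jog 'ROWS' [FORCE]. ROWS is JSON, a list that holds one entry, the list of rows, each a list of 7 numbers: the turn, a rotation vector about the tool's x, y, z in degrees, then the shift along the tool's x, y, z in cm, then the finger opening in cm, from 0 to 9.3. A call has 1 to 5 rows; each row shifts and turns the commanded pose from where the row before left it, along the tool's axes as they then stand; what a row does not reach is not made up. A row lasts 1/12 s, in which the tool goes at most 41.7 mm and 7.16 degrees, less where a joint would pass 70% of its speed; a pose out of reach is approached as far as the arm can. A call is refused whole if a number of a shift passes 4.17 or a number of a turn 7.16, either way. A call with a gripper value outside its range is refused whole. The fingers move at their own pace and stop on an object; FORCE is the grip in N (left out, the last holds). Time passes only in rows, so rows that do not move let the fingers close. It gives the time, the measured TCP pose, the force and the opening at its end, in the units of the state.
- robot.read_state(): the state, without advancing time (a new reading comes with each control period).
- robot.read_camera(name): name is "scene" or "top" or "wrist"; returns a dict with "img" (384x512x3 uint8, red, green, blue), "fx", "fy", "cx", "cy" (pixels), "extrinsics" (4x4, takes a point from camera to world coordinates). Camera axes: x right, y up, looking along -z (the intrinsics and any distortion apply to the point x, -y, -z); pixel columns grow to the right and rows downward; lengths in m; the calibration is good to about 2 mm. A picture is of the moment at which its call begins. There is no depth.
- robot.close_job(): hands the job in, once; it reports no verdict.
Trained networks look in a picture, given as the dict that the camera call returned (one of the last four; its "shot" number tells which), for a name from the list of things; names that differ only in an ending like _2 or _b are one class to them, and where a whole thing is asked for, a point or a joint stands for the part that bears it (a point fixed in the world has none). Each returns a list of dicts, best first, with "confidence" (0 to 1); they miss things now and then, are a little off and sometimes report something else, mostly with a low value. They report only what shows in the picture. A call takes as long as a camera call. They do not tell look-alikes from the thing itself.
- robot.masks_of(picture, label): "pixels" (384x512 bool, what is visible of it) and "point" ([column, row] in pixels, amid what is visible of it).
- robot.pinpoint(picture, label): "point" ([column, row] in pixels: a listed point, or the origin of a listed thing).
The state is a dict: "t": time; "q": joint angles; "dq": joint speeds; "joint_torque": joint torques, N m; "tool_pos": TCP position; "orientation": TCP orientation; "force": force on the tool from outside, world axes, zero at the start; "wrist_torque": the same for the moment, N m; "opening": finger opening in m.
Only numpy, scipy, OpenCV 4.12 (cv2) and the standard library are available. Lean on these libraries where they do the work, as an engineer would, in place of code of your own. Each camera call takes 0.05 s, during which the arm holds its last target. There are 200 camera calls.

## Working session

There is one attempt and no reset: what is moved stays moved. The work goes in short steps, Python scripts to look and compute and a shell command to move; the robot and the scene stay as the last step left them, time stands still between calls to the robot, and variables do not carry over. Pictures are saved under pics/ and viewed, on a budget of 10 in all, crops included, one or two more only if the job needs it, and the job is handed in when it is done.

```bash
mkdir -p pics; python3 - <<'E'
from plant import robot
import cv2,numpy as np
s=robot.read_state();print({k:np.round(v,3).tolist() for k,v in s.items()})
ims=[]
for n in("scene","top"):
    p=robot.read_camera(n)
    print(n,p["fx"],p["cx"],p["cy"],np.round(p["extrinsics"],3).tolist(),[k for k in p])
    cv2.imwrite(f"pics/{n}0.png",cv2.resize(p["img"][:,:,::-1],(800,600)))
    for l in["shelf","bin_big","bin_row","bin_loose","bin_row_side","bin_loose_side","divider_face","divider_back","grease_tin","bearing_box","oil_filter","plug_box"]:
        print(l,[(np.round(d["point"]).tolist(),round(d["confidence"],2)) for d in robot.pinpoint(p,l)[:3]])
E
```

```text
{'t': 0.0, 'q': [1.237, 0.131, 1.489, -0.0, 1.523, -0.085], 'dq': [0.001, -0.001, -0.002, -0.0, -0.001, 0.0], 'joint_torque': [0.001, -55.986, -49.174, 0.077, 0.036, -0.0], 'tool_pos': [0.148, 0.581, 0.218], 'orientation': [-0.39, -3.117, 0.003], 'force': [-0.312, 0.427, 0.106], 'wrist_torque': [0.002, 0.041, -0.022], 'opening': 0.093}
scene 433.3212195270471 252.29941342508323 180.63711246643143 [[-0.151, -0.621, 0.769, 1.417], [0.988, -0.106, 0.108, 0.106], [0.015, 0.776, 0.63, 0.912], [0.0, 0.0, 0.0, 1.0]] ['img', 'fx', 'fy', 'cx', 'cy', 'extrinsics', 'shot']
shelf [([279.0, 223.0], 0.78)]
bin_big [([372.0, 222.0], 0.6)]
bin_row [([319.0, 205.0], 0.57)]
bin_loose [([260.0, 196.0], 0.92), ([370.0, 172.0], 0.82), ([144.0, 195.0], 0.48)]
bin_row_side [([300.0, 193.0], 0.77)]
bin_loose_side [([243.0, 181.0], 0.86), ([380.0, 155.0], 0.65)]
divider_face [([183.0, 168.0], 0.75)]
divider_back [([182.0, 166.0], 0.74), ([317.0, 207.0], 0.58)]
grease_tin [([145.0, 195.0], 0.9)]
bearing_box [([164.0, 206.0], 0.88), ([320.0, 203.0], 0.25)]
oil_filter [([201.0, 212.0], 0.72)]
plug_box [([256.0, 221.0], 0.83)]
top 420.16461841632315 257.70948678353784 194.34337185504623 [[-0.003, 0.999, -0.048, 0.359], [-1.0, -0.003, -0.015, -0.03], [-0.015, 0.048, 0.999, 1.398], [0.0, 0.0, 0.0, 1.0]] ['img', 'fx', 'fy', 'cx', 'cy', 'extrinsics', 'shot']
shelf [([241.0, 178.0], 0.58)]
bin_big [([156.0, 161.0], 0.57)]
bin_row [([201.0, 177.0], 0.79)]
bin_loose [([258.0, 184.0], 0.93), ([153.0, 268.0], 0.72), ([253.0, 145.0], 0.64)]
bin_row_side [([219.0, 180.0], 0.59), ([341.0, 152.0], 0.42)]
bin_loose_side [([136.0, 283.0], 0.93), ([274.0, 183.0], 0.55)]
divider_face [([333.0, 186.0], 0.74)]
divider_back [([334.0, 188.0], 0.61)]
grease_tin [([363.0, 161.0], 0.92)]
bearing_box [([336.0, 153.0], 0.74)]
oil_filter [([301.0, 151.0], 0.94)]
plug_box [([255.0, 146.0], 0.52)]
```

View pics/scene0.png

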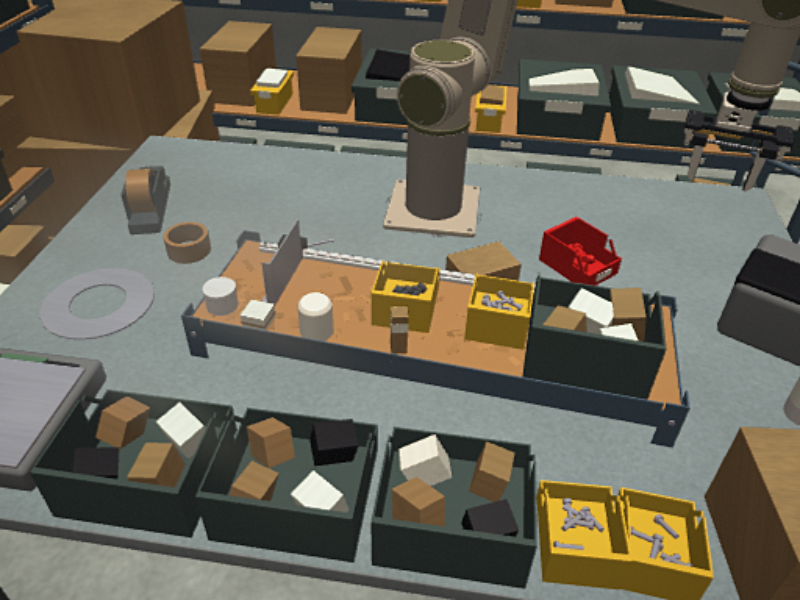

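View pics/top0.png

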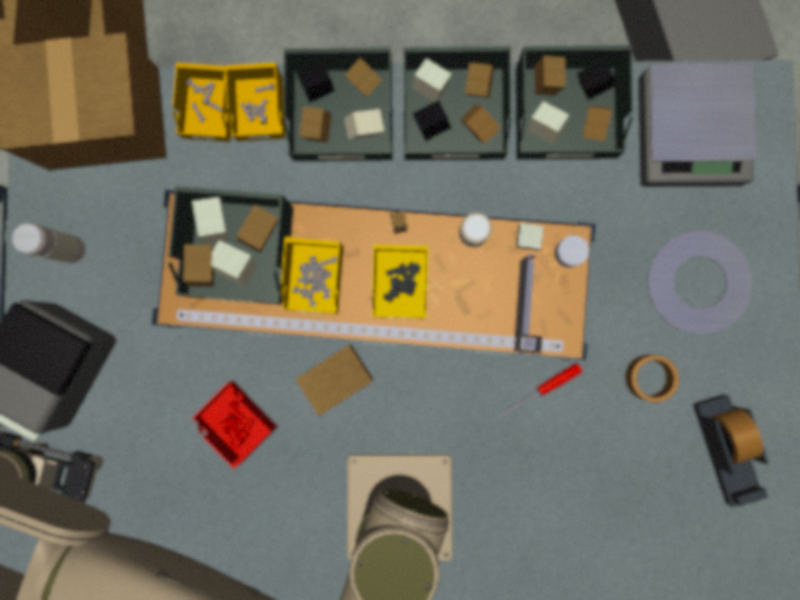

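The two views show these things that could be taken for bin_loose (top camera, native pixels):
- The yellow bin standing alone at (258,184).
- The yellow bin in the row at (201,177).
- The red look-alike at (153,268).
- The yellow pair at the back of the bench, around (128–165,65).

By the description I choose (258,184). The divider is at about (333,186), the oil filter at (304,146) and the plug box at (255,142). Next I measure.

```bash
cat > h.py <<'E'
from plant import robot
import cv2,numpy as np
from scipy.spatial.transform import Rotation as R
def ray(p,uv):
    E=np.array(p["extrinsics"]);u,v=uv
    d=E[:3,:3]@np.array([(u-p["cx"])/p["fx"],-(v-p["cy"])/p["fy"],-1.0]);return E[:3,3],d
def onz(p,uv,z):
    o,d=ray(p,uv);return o+d*(z-o[2])/d[2]
def tri(obs):
    A=np.zeros((3,3));b=np.zeros(3)
    for p,uv in obs:
        o,d=ray(p,uv);d=d/np.linalg.norm(d);M=np.eye(3)-np.outer(d,d);A+=M;b+=M@o
    return np.linalg.solve(A,b)
def rect(p,m,z):
    "min-area rectangle of mask projected on height z: centre, sides, angle"
    c=max(cv2.findContours(m.astype(np.uint8),cv2.RETR_EXTERNAL,cv2.CHAIN_APPROX_NONE)[0],key=cv2.contourArea)[:,0]
    w=np.array([onz(p,x,z)[:2]*1000 for x in c],np.float32)
    r=cv2.minAreaRect(w);a=r[2];s=r[1]
    while a>45:a-=90;s=s[::-1]
    while a<=-45:a+=90;s=s[::-1]
    return np.round(r[0]),np.round(s),round(a,1),cv2.boxPoints(r).round()
E
python3 - <<'E'
from h import *
np.set_printoptions(suppress=True,precision=4)
s=robot.read_state();print("tool axes cols\n",R.from_rotvec(s["orientation"]).as_matrix())
S=robot.read_camera("scene");T=robot.read_camera("top")
for l,z in[("bin_row",.08),("bin_loose",.08),("bin_row_side",.118),("bin_loose_side",.118),("divider_face",.13),("divider_back",.13),("oil_filter",.08),("plug_box",.08),("bearing_box",.08),("grease_tin",.08),("bin_big",.08),("shelf",0)]:
    for n,p in(("S",S),("T",T)):
        print(l,n,[(np.round(onz(p,d["point"],z)[:2],3).tolist(),round(d["confidence"],2)) for d in robot.pinpoint(p,l)[:2]])
for l,z in[("bin_row",.156),("bin_loose",.156),("bin_big",.2),("divider_back",.18),("shelf",.08)]:
    for d in robot.masks_of(T,l)[:2]:
        r=rect(T,d["pixels"],z);print(l,round(d["confidence"],2),*r[:3],r[3].tolist())
x0,x1,y0,y1=175,360,125,235
cv2.imwrite("pics/crop1.png",cv2.resize(T["img"][y0:y1,x0:x1,::-1],(800,476),interpolation=cv2.INTER_CUBIC))
E
```

```text
tool axes cols
 [[-0.9692  0.2462  0.    ]
 [ 0.2462  0.9692  0.    ]
 [-0.      0.     -1.    ]]
bin_row S [([0.486, 0.17], 0.57), ([0.372, -0.259], 0.4)]
bin_row T [([0.471, 0.166], 0.87)]
bin_loose S [([0.271, 0.317], 0.8), ([0.463, 0.002], 0.77)]
bin_loose T [([0.198, 0.323], 0.91), ([0.46, -0.001], 0.6)]
bin_row_side S [([0.475, 0.11], 0.94), ([0.52, 0.166], 0.31)]
bin_row_side T [([0.471, 0.113], 0.82)]
bin_loose_side S [([0.463, -0.062], 0.92), ([0.252, 0.359], 0.59)]
bin_loose_side T [([0.458, -0.064], 0.8)]
divider_face S [([0.437, -0.236], 0.59)]
divider_face T [([0.443, -0.238], 0.62)]
divider_back S [([0.429, -0.242], 0.71)]
divider_back T [([0.436, -0.239], 0.74)]
oil_filter S [([0.565, -0.16], 0.83)]
oil_filter T [([0.555, -0.15], 0.81)]
plug_box S [([0.576, -0.001], 0.9)]
plug_box T [([0.574, -0.0], 0.71), ([0.446, -0.241], 0.31)]
bearing_box S []
bearing_box T [([0.554, -0.262], 0.8)]
grease_tin S [([0.519, -0.343], 0.68), ([0.518, 0.322], 0.58)]
grease_tin T [([0.524, -0.337], 0.64)]
bin_big S [([0.523, 0.314], 0.88), ([0.565, -0.155], 0.65)]
bin_big T [([0.534, 0.30
[... 384 characters left out ...]
, -63.0], [535.0, 45.0], [393.0, 52.0]]
bin_loose 0.58 [194. 310.] [128. 116.] 44.2 [[107.0, 307.0], [188.0, 224.0], [280.0, 314.0], [200.0, 397.0]]
bin_big 0.59 [526. 308.] [207. 226.] -4.0 [[415.0, 203.0], [622.0, 189.0], [637.0, 414.0], [431.0, 428.0]]
divider_back 0.61 [ 417. -248.] [183.  52.] -5.0 [[324.0, -266.0], [506.0, -282.0], [510.0, -230.0], [328.0, -214.0]]
divider_back 0.58 [471. 158.] [140. 113.] -2.6 [[398.0, 105.0], [538.0, 99.0], [543.0, 211.0], [404.0, 218.0]]
shelf 0.7 [481.  50.] [280. 880.] -4.6 [[306.0, -377.0], [585.0, -400.0], [656.0, 477.0], [378.0, 500.0]]
shelf 0.46 [ 572. -156.] [75. 62.] -33.8 [[524.0, -161.0], [586.0, -203.0], [621.0, -151.0], [559.0, -110.0]]
```

View pics/crop1.png

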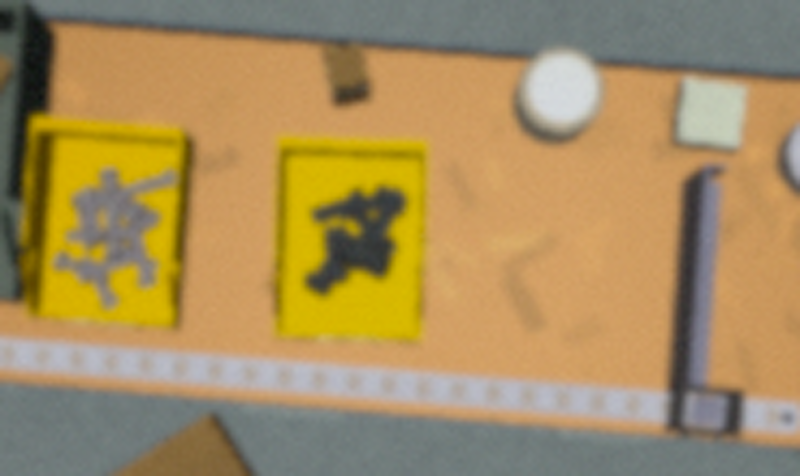

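The crop confirms the choice: bin_loose is the bin with dark bolts, slightly askew. The row bin is to its left, hard by the big bin, and the divider shoe sits on the rail at the right. I raise the arm and swing across, then turn the tool's y axis onto the shelf's x axis.

```bash
python3 -m jog '[[[0,0,0,-3.1,-2.1,-0.8,5],[0,0,0,-3.1,-2.1,-0.8,5],[0,0,0,-3.1,-2.1,-0.8,5],[0,0,0,-3.1,-2.1,-0.8,5],[0,0,0,-3.1,-2.1,-0.8,5]]]'
python3 -m jog '[[[0,0,0,-3.1,-2.1,-0.8,5],[0,0,0,-3.1,-2.1,-0.8,5],[0,0,0,-3.1,-2.1,-0.8,5],[0,0,0,-3.1,-2.1,-0.8,5],[0,0,0,-3.1,-2.1,0,5]]]'
python3 -m jog '[[[0,0,6.7,0,0,0,5],[0,0,6.7,0,0,0,5],[0,0,6.7,0,0,0,5],[0,0,6.7,0,0,0,5],[0,0,6.7,0,0,0,5]]]'
python3 -m jog '[[[0,0,6.7,0,0,0,5],[0,0,6.7,0,0,0,5],[0,0,6.7,0,0,0,5],[0,0,6.7,0,0,0,5],[0,0,6.7,0,0,0,5]]]'
python3 -m jog '[[[0,0,6.7,0,0,0,5],[0,0,6.7,0,0,0,5],[0,0,0,0,0,0,5]]]'
cat > s.py <<'E'
import sys
from h import *
# state in shelf frame; optional target (shelf x,y mm, world z mm) -> tool shift in cm and yaw left
c=np.array([.481,.050]);a=np.radians(-4.6);ex=np.array([np.cos(a),np.sin(a)]);ey=np.array([-np.sin(a),np.cos(a)])
s=robot.read_state();p=s["tool_pos"];M=R.from_rotvec(s["orientation"]).as_matrix();d=p[:2]-c
print("t",round(s["t"],2),"shelf mm",np.round([d@ex*1000,d@ey*1000,p[2]*1000],1),"F shelf",np.round([s["force"][:2]@ex,s["force"][:2]@ey,s["force"][2]],1),"tool z",M[:,2].round(3),"turn about tool z left",round(np.degrees(-(a-np.arctan2(M[1,1],M[0,1]))),2)*-1*-1)
if len(sys.argv)>3:
    t=np.array(sys.argv[1:4],float)/1000;w=np.append(c+ex*t[0]+ey*t[1],t[2]);print("tool shift cm",np.round(M.T@(w-p)*100,2))
E
python3 s.py -20 -145 250
```

```text
t: 3.27
tool_pos: [0.2728, 0.4402, 0.2591]
orientation: [0.389, 3.117, 0.0]
force: [1.1, 0.2, 0.2]
opening: 0.0639
t: 3.68
tool_pos: [0.398, 0.3005, 0.2929]
orientation: [0.389, 3.115, 0.003]
force: [0.8, 0.5, 0.8]
opening: 0.0504
t: 4.1
tool_pos: [0.3966, 0.3015, 0.2907]
orientation: [1.281, 2.869, 0.0]
force: [-0.5, -0.5, 0.1]
opening: 0.0496
t: 4.52
tool_pos: [0.3965, 0.3017, 0.2907]
orientation: [2.052, 2.378, 0.0]
force: [-0.4, -0.6, -0.4]
opening: 0.0503
t: 4.77
tool_pos: [0.3965, 0.3017, 0.2907]
orientation: [2.316, 2.123, 0.0]
force: [0.1, -1.3, -0.0]
opening: 0.0498
t 4.77 shelf mm [-104.4  244.1  290.7] F shelf [ 0.3 -1.3 -0. ] tool z [ 0.  0. -1.] turn about tool z left -0.38
tool shift cm [-38.85   8.7    4.07]
```

```bash
python3 -m jog '[[[0,0,0,-3.88,0.87,0.4,5],[0,0,0,-3.88,0.87,0.4,5],[0,0,0,-3.88,0.87,0.4,5],[0,0,0,-3.88,0.87,0.4,5],[0,0,0,-3.88,0.87,0.4,5]]]'
python3 -m jog '[[[0,0,0,-3.88,0.87,0.4,5],[0,0,0,-3.88,0.87,0.4,5],[0,0,0,-3.88,0.87,0.4,5],[0,0,0,-3.88,0.87,0.4,5],[0,0,0,-3.88,0.87,0.4,5]]]'
python3 -m jog '[[[0,0,0,0,0,3.5,5],[0,0,0,0,0,3.5,5],[0,0,0,0,0,3.5,5],[0,0,0,0,0,3.5,5],[0,0,0,0,0,0,5]]]'
python3 s.py -16 -120 110
```

```text
t: 5.18
tool_pos: [0.4239, 0.1032, 0.2706]
orientation: [2.304, 2.135, 0.001]
force: [0.9, -0.2, -0.6]
opening: 0.0499
t: 5.6
tool_pos: [0.4516, -0.0942, 0.2508]
orientation: [2.304, 2.134, 0.001]
force: [1.0, 0.1, -1.4]
opening: 0.0501
t: 6.02
tool_pos: [0.4466, -0.0908, 0.1034]
orientation: [-2.299, -2.127, 0.009]
force: [-1.0, -0.5, -0.6]
opening: 0.0497
t 6.02 shelf mm [ -23.  -143.1  103.4] F shelf [-0.9 -0.6 -0.6] tool z [-0.011  0.003 -1.   ] turn about tool z left 0.14
tool shift cm [ 2.31  0.69 -0.66]
```

```bash
python3 -m jog '[[[0,0,0,0.5,0.15,-0.1,5],[0,0,0,0.5,0.15,-0.1,5],[0,0,0,0.5,0.15,-0.1,5],[0,0,0,0.3,0.15,-0.1,5],[0,0,0,0.3,0,0,5]]]'
python3 -m jog '[[[0,0,0,0.3,0,0,5],[0,0,0,0.3,0,0,5],[0,0,0,0.3,0,0,5],[0,0,0,0.3,0,0,5],[0,0,0,0.3,0,0,5]]]'
python3 -m jog '[[[0,0,0,0.3,0,0,5],[0,0,0,0.3,0,0,5],[0,0,0,0.3,0,0,5],[0,0,0,0.3,0,0,5],[0,0,0,0.3,0,0,5]]]'
python3 -m jog '[[[0,0,0,0.3,0,0,5],[0,0,0,0.3,0,0,5],[0,0,0,0.3,0,0,5],[0,0,0,0.3,0,0,5],[0,0,0,0.3,0,0,5]]]'
python3 s.py -16 -60 110
```

```text
t: 6.43
tool_pos: [0.4614, -0.0714, 0.1171]
orientation: [2.306, 2.128, 0.004]
force: [0.3, 0.8, -0.2]
opening: 0.0498
t: 6.85
tool_pos: [0.4608, -0.0569, 0.1149]
orientation: [2.309, 2.129, -0.0]
force: [0.2, -3.7, 3.0]
opening: 0.0499
t: 7.27
tool_pos: [0.4618, -0.0415, 0.1146]
orientation: [2.31, 2.129, -0.0]
force: [0.2, -3.4, 2.2]
opening: 0.0499
t: 7.68
tool_pos: [0.463, -0.0265, 0.1146]
orientation: [-2.31, -2.129, 0.0]
force: [-0.5, -2.6, 2.7]
opening: 0.0502
t 7.68 shelf mm [-11.8 -77.7 114.6] F shelf [-0.3 -2.6  2.7] tool z [-0. -0. -1.] turn about tool z left -0.05
tool shift cm [ 1.77 -0.42  0.46]
```

```bash
python3 -m jog '[[[0,0,0,0.3,0,0,5],[0,0,0,0.3,0,0,5],[0,0,0,0.3,0,0,5],[0,0,0,0.3,0,0,5],[0,0,0,0.3,0,0,5]]]'
python3 s.py
python3 - <<'E'
from h import *
S=robot.read_camera("scene");T=robot.read_camera("top")
for l,z in[("bin_row",.156),("bin_loose",.156)]:
    for d in robot.masks_of(T,l)[:2]:
        r=rect(T,d["pixels"],z);print(l,round(d["confidence"],2),*r[:3],r[3].tolist())
for l,z in[("bin_row",.08),("bin_loose",.08),("bin_row_side",.118)]:
  for p in(S,T): print(l,[(np.round(onz(p,d["point"],z)[:2],3).tolist(),round(d["confidence"],2)) for d in robot.pinpoint(p,l)[:2]])
t=cv2.resize(T["img"][125:235,135:355,::-1],(780,390),interpolation=cv2.INTER_CUBIC)
cv2.imwrite("pics/p2.png",t)
cv2.imwrite("pics/p2s.png",cv2.resize(S["img"][120:270,150:400,::-1],(780,468),interpolation=cv2.INTER_CUBIC))
E
```

```text
t: 8.1
tool_pos: [0.4642, -0.0116, 0.1146]
orientation: [-2.31, -2.129, 0.0]
force: [0.2, -3.8, 2.9]
opening: 0.05
t 8.1 shelf mm [-11.8 -62.7 114.6] F shelf [ 0.5 -3.7  2.9] tool z [-0.  0. -1.] turn about tool z left -0.06
bin_row 0.89 [473. 163.] [139. 114.] -5.1 [[399.0, 113.0], [538.0, 100.0], [548.0, 214.0], [409.0, 226.0]]
bin_row 0.6 [ 418. -246.] [186.  53.] -0.7 [[324.0, -271.0], [510.0, -274.0], [511.0, -221.0], [325.0, -218.0]]
bin_loose 0.84 [423.  49.] [47. 36.] -0.2 [[399.0, 32.0], [446.0, 32.0], [447.0, 67.0], [399.0, 67.0]]
bin_loose 0.84 [194. 309.] [130. 120.] 45.0 [[105.0, 306.0], [190.0, 221.0], [282.0, 312.0], [197.0, 398.0]]
bin_row [([0.466, 0.169], 0.82)]
bin_row [([0.473, 0.169], 0.68), ([0.484, 0.115], 0.6)]
bin_loose [([0.281, 0.323], 0.87), ([0.479, 0.051], 0.63)]
bin_loose [([0.461, 0.057], 0.56)]
bin_row_side [([0.471, 0.119], 0.86)]
bin_row_side [([0.476, 0.117], 0.96), ([0.466, 0.163], 0.58)]
```

View pics/p2s.png

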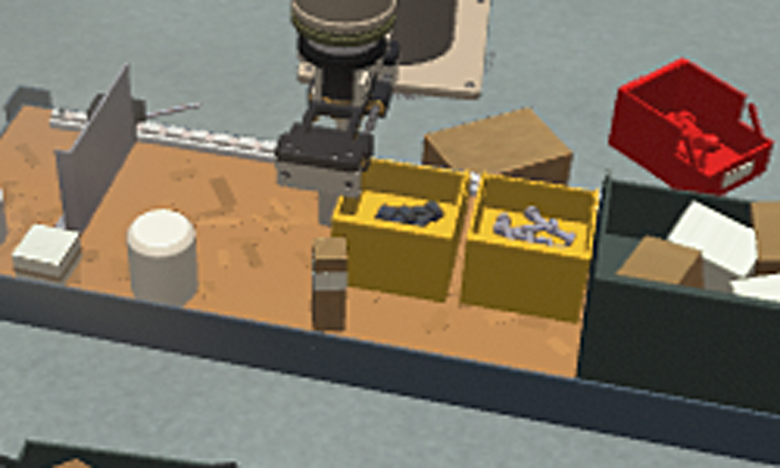

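bin_loose (crop 400,230) is upright and nearly parallel to the row bin (525,245), with about 10 mm left between them. I continue in small steps and watch the force.

```bash
python3 -m jog '[[[0,0,0,0.1,0,0,5],[0,0,0,0.1,0,0,5],[0,0,0,0.1,0,0,5],[0,0,0,0.1,0,0,5],[0,0,0,0.1,0,0,5]]]'
python3 -m jog '[[[0,0,0,0.1,0,0,5],[0,0,0,0.05,0,0,5],[0,0,0,0.05,0,0,5]]]'|grep -E 'force|tool_pos'
```

```text
t: 9.02
tool_pos: [0.4646, -0.0069, 0.1145]
orientation: [-2.31, -2.129, 0.0]
force: [-0.1, -2.7, -0.9]
opening: 0.0499
tool_pos: [0.4648, -0.0048, 0.1146]
force: [0.4, -1.2, -0.8]
```

```bash
for i in 1; do python3 -m jog '[[[0,0,0,0.05,0,0,5],[0,0,0,0.05,0,0,5]]]'|grep -E 'force|tool_pos'; done
python3 -m jog '[[[0,0,0,0.05,0,0,5],[0,0,0,0.05,0,0,5]]]'|grep -E 'force|tool_pos'
```

```text
tool_pos: [0.4648, -0.0038, 0.1146]
force: [0.5, -2.0, -1.2]
tool_pos: [0.465, -0.0028, 0.1146]
force: [0.8, -1.9, -0.9]
```

```bash
python3 -m jog '[[[0,0,0,0.05,0,0,5],[0,0,0,0.05,0,0,5]]]'|grep -E 'force|tool_pos'
python3 -m jog '[[[0,0,0,0.05,0,0,5],[0,0,0,0.05,0,0,5]]]'|grep -E 'force|tool_pos'
python3 -m jog '[[[0,0,0,0.05,0,0,5],[0,0,0,0,0,0,5]]]'|grep -E 'force|tool_pos'
python3 - <<'E'
from h import *
T=robot.read_camera("top");S=robot.read_camera("scene")
a=cv2.resize(T["img"][150:220,180:280,::-1],(500,350),interpolation=cv2.INTER_CUBIC)
b=cv2.resize(S["img"][165:225,260:350,::-1],(525,350),interpolation=cv2.INTER_CUBIC)
cv2.imwrite("pics/p3.png",cv2.resize(np.hstack([a,b]),(800,273)))
E
```

```text
tool_pos: [0.465, -0.0019, 0.1146]
force: [-0.7, -2.1, -0.7]
tool_pos: [0.4651, -0.0009, 0.1146]
force: [-0.0, -1.3, -2.1]
tool_pos: [0.4652, -0.0003, 0.1147]
force: [0.2, -1.2, -0.4]
```

View pics/p3.png

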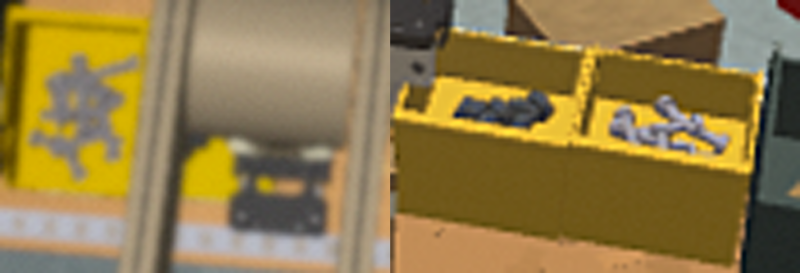

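The scene crop shows the two bins practically touching, with the seam at (575,130), and no visible skew. I push a little further to feel for the contact.

```bash
python3 -m jog '[[[0,0,0,0.05,0,0,5],[0,0,0,0.05,0,0,5]]]'|grep -E 'force|tool_pos'
python3 -m jog '[[[0,0,0,0.05,0,0,5],[0,0,0,0.05,0,0,5]]]'|grep -E 'force|tool_pos'
python3 s.py -18 -330 250
```

```text
tool_pos: [0.4653, 0.0005, 0.1147]
force: [-1.5, -3.2, -0.5]
tool_pos: [0.4655, 0.0013, 0.1147]
force: [-0.3, -4.5, -0.2]
t 10.53 shelf mm [-11.6 -49.8 114.7] F shelf [ 0.  -4.5 -0.2] tool z [ 0.    -0.001 -1.   ] turn about tool z left -0.07
tool shift cm [-28.03  -0.61 -13.51]
```

The force rose to 4.5 N, so the bins are snug. I back off, lift, and go to the far side of the divider.

```bash
python3 -m jog '[[[0,0,0,-0.5,0,0,5],[0,0,0,-2,0,0,5],[0,0,0,-2,0,-3.6,5],[0,0,0,0,0,-4,5],[0,0,0,0,0,-4,5]]]'|grep -E 'force|tool_pos'
python3 -m jog '[[[0,0,0,-3.9,-0.2,-1,5],[0,0,0,-3.9,-0.2,-1,5],[0,0,0,-3.9,-0.2,-0.5,5],[0,0,0,-3.9,-0.2,0,5],[0,0,0,-3.9,-0.2,0,5]]]'|grep -E 'force|tool_pos'
python3 -m jog '[[[0,0,0,-3.5,-0.2,0,5],[0,0,0,-1,0,0,5],[0,0,0,0,0,0,5]]]'|grep -E 'force|tool_pos'
python3 s.py -25 -332 135
python3 - <<'E'
from h import *
T=robot.read_camera("top");S=robot.read_camera("scene")
c=np.array([.481,.050]);a=np.radians(-4.6);ex=np.array([np.cos(a),np.sin(a)]);ey=np.array([-np.sin(a),np.cos(a)])
for l,z in[("bin_row",.156),("bin_loose",.156)]:
    for d in robot.masks_of(T,l)[:2]:
        r=rect(T,d["pixels"],z);print(l,round(d["confidence"],2),*r[:3],r[3].tolist())
for l,z in[("bin_row",.08),("bin_loose",.08),("bin_loose_side",.118),("divider_face",.13),("divider_back",.13)]:
  for p in(S,T):
    for d in robot.pinpoint(p,l)[:2]:
        w=onz(p,d["point"],z)[:2]-c;print(l,np.round([w@ex*1000,w@ey*1000]),round(d["confidence"],2))
a=T["img"][130:225,170:350,::-1]
cv2.imwrite("pics/p4.png",cv2.resize(a,(800,422),interpolation=cv2.INTER_CUBIC))
E
```

```text
tool_pos: [0.4607, -0.0438, 0.2313]
force: [1.8, -0.4, -0.1]
tool_pos: [0.4359, -0.2386, 0.2567]
force: [1.2, -0.2, 0.4]
tool_pos: [0.4296, -0.2837, 0.2554]
force: [-0.1, 0.0, 0.9]
t 11.62 shelf mm [ -24.5 -336.7  255.4] F shelf [-0.1  0.   0.9] tool z [-0.  0. -1.] turn about tool z left -0.25
tool shift cm [ 0.47 -0.05 12.04]
bin_row 0.89 [472. 168.] [145. 109.] -1.4 [[399.0, 115.0], [544.0, 111.0], [546.0, 220.0], [401.0, 224.0]]
bin_loose 0.93 [191. 310.] [128. 118.] 45.0 [[104.0, 307.0], [188.0, 223.0], [278.0, 314.0], [195.0, 397.0]]
bin_loose 0.64 [468.  62.] [141. 104.] -2.3 [[395.0, 12.0], [536.0, 7.0], [541.0, 111.0], [399.0, 117.0]]
bin_row [ -4. 121.] 0.93
bin_row [-14. 115.] 0.79
bin_loose [-5. 13.] 0.9
bin_loose [-224.  261.] 0.74
bin_loose [-16.  10.] 0.93
bin_loose [-306.  252.] 0.55
bin_loose_side [-255.  281.] 0.9
bin_loose_side [-17. -45.] 0.59
bin_loose_side [-351.  282.] 0.87
bin_loose_side [-18. -50.] 0.63
divider_face [ -32. -292.] 0.78
divider_face [ -15. -298.] 0.77
divider_face [ 22. 249.] 0.65
divider_back [ -19. -293.] 0.88
divider_back [ -25. -292.] 0.66
```

View pics/p4.png

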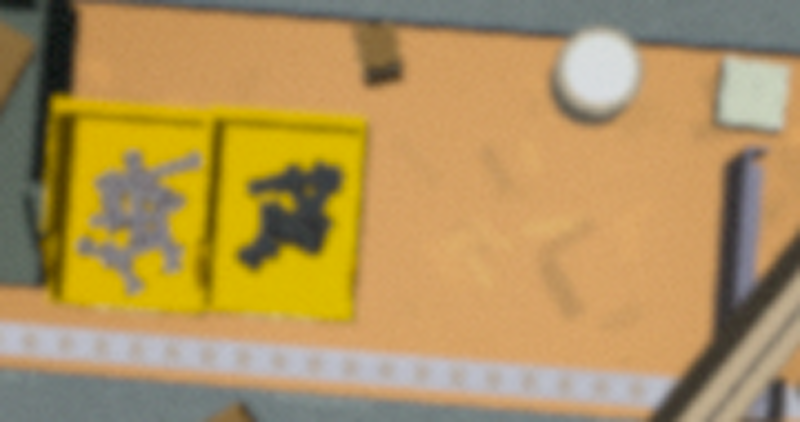

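bin_loose now sits flush and square against the row bin, with the seam at crop (212,210). The divider is at (735,240). I descend on its right side and approach slowly.

```bash
python3 -m jog '[[[0,0,0,0,0,4,5],[0,0,0,0,0,4,5],[0,0,0,0,0,4,5],[0,0,0,0,0,0,5]]]'|grep -E 'force|tool_pos'
python3 -m jog '[[[0,0,0,0.4,0,0,5],[0,0,0,0.4,0,0,5],[0,0,0,0.4,0,0,5],[0,0,0,0.4,0,0,5],[0,0,0,0.4,0,0,5]]]'|grep -E 'force|tool_pos'
python3 -m jog '[[[0,0,0,0.2,0,0,5],[0,0,0,0.2,0,0,5],[0,0,0,0,0,0,5]]]'|grep -E 'force|tool_pos'
python3 s.py
```

```text
tool_pos: [0.4257, -0.2779, 0.1269]
force: [-0.6, 1.1, -2.9]
tool_pos: [0.4332, -0.2619, 0.1381]
force: [0.3, 1.3, -0.7]
tool_pos: [0.4324, -0.2573, 0.136]
force: [-0.7, -1.0, -0.1]
t 13.32 shelf mm [ -23.8 -310.2  136. ] F shelf [-0.7 -1.1 -0.1] tool z [ 0. -0. -1.] turn about tool z left -0.03
```

Now I step 1 mm at a time to find contact.

```bash
for k in 1; do python3 -m jog '[[[0,0,0,0.1,0,0,5],[0,0,0,0.1,0,0,5]]]'|grep -E 'force|tool_pos'; done
python3 -m jog '[[[0,0,0,0.1,0,0,5]]]'|grep -E 'force|tool_pos'
python3 -m jog '[[[0,0,0,0.1,0,0,5]]]'|grep -E 'force|tool_pos'
python3 -m jog '[[[0,0,0,0.1,0,0,5]]]'|grep -E 'force|tool_pos'
python3 -m jog '[[[0,0,0,0.1,0,0,5]]]'|grep -E 'force|tool_pos'
python3 -m jog '[[[0,0,0,0.1,0,0,5]]]'|grep -E 'force|tool_pos'
python3 -m jog '[[[0,0,0,0.1,0,0,5]]]'|grep -E 'force|tool_pos'
python3 s.py
```

```text
tool_pos: [0.4323, -0.2556, 0.1356]
force: [0.3, 0.1, 0.5]
tool_pos: [0.4324, -0.2546, 0.1355]
force: [-1.1, -0.0, 0.9]
tool_pos: [0.4325, -0.2535, 0.1356]
force: [-0.2, 0.8, 0.5]
tool_pos: [0.4325, -0.2526, 0.1355]
force: [0.2, -0.1, -0.3]
tool_pos: [0.4326, -0.2515, 0.1356]
force: [-0.6, -0.1, -0.5]
tool_pos: [0.4327, -0.2506, 0.1356]
force: [0.1, -5.6, -1.3]
tool_pos: [0.4328, -0.2504, 0.1356]
force: [-0.3, -8.2, -3.2]
t 13.98 shelf mm [ -24.  -303.3  135.6] F shelf [ 0.3 -8.2 -3.2] tool z [-0.    -0.002 -1.   ] turn about tool z left -0.08
```

The plate was touched at TCP shelf y ≈ -304, and about 8 N confirms it is latched. The tool readings give a face-to-bin gap of about 251 mm, i.e. 9 notches for 26 mm or 10 for about 1 mm. I slide it most of the way first.

```bash
python3 -m jog '[[[0,0,0,0.2,0,0,5],[0,0,0,0.2,0,0,5],[0,0,0,0.2,0,0,5],[0,0,0,0.2,0,0,5],[0,0,0,0.2,0,0,5]]]'|grep -E 'force|tool_pos'
python3 -m jog '[[[0,0,0,0.4,0,0,5],[0,0,0,0.4,0,0,5],[0,0,0,0.4,0,0,5],[0,0,0,0.4,0,0,5],[0,0,0,0.4,0,0,5]]]'|grep -E 'force|tool_pos'
python3 -m jog '[[[0,0,0,0.4,0,0,5],[0,0,0,0.4,0,0,5],[0,0,0,0.4,0,0,5],[0,0,0,0.4,0,0,5],[0,0,0,0.4,0,0,5]]]'|grep -E 'force|tool_pos'
python3 s.py -24 -100 136
```

```text
tool_pos: [0.4337, -0.2397, 0.1356]
force: [1.1, -2.6, -1.4]
tool_pos: [0.4352, -0.22, 0.1357]
force: [0.6, -3.8, -1.9]
tool_pos: [0.4369, -0.1995, 0.1357]
force: [-0.8, -9.0, -2.4]
t 15.23 shelf mm [ -23.9 -252.2  135.7] F shelf [-0.1 -9.1 -2.4] tool z [-0. -0. -1.] turn about tool z left -0.05
tool shift cm [15.22 -0.02 -0.04]
```

```bash
python3 -m jog '[[[0,0,0,0.4,0,0,5],[0,0,0,0.4,0,0,5],[0,0,0,0.4,0,0,5],[0,0,0,0.4,0,0,5],[0,0,0,0.4,0,0,5]]]'|grep -E 'force|tool_pos'
python3 -m jog '[[[0,0,0,0.4,0,0,5],[0,0,0,0.4,0,0,5],[0,0,0,0.4,0,0,5],[0,0,0,0.4,0,0,5],[0,0,0,0.4,0,0,5]]]'|grep -E 'force|tool_pos'
python3 -m jog '[[[0,0,0,0.4,0,0,5],[0,0,0,0.4,0,0,5],[0,0,0,0.4,0,0,5],[0,0,0,0.4,0,0,5],[0,0,0,0.4,0,0,5]]]'|grep -E 'force|tool_pos'
python3 -m jog '[[[0,0,0,0.4,0,0,5],[0,0,0,0.4,0,0,5],[0,0,0,0.4,0,0,5],[0,0,0,0.4,0,0,5],[0,0,0,0.4,0,0,5]]]'|grep -E 'force|tool_pos'
python3 -m jog '[[[0,0,0,0.4,0,0,5],[0,0,0,0.4,0,0,5],[0,0,0,0.4,0,0,5],[0,0,0,0.4,0,0,5],[0,0,0,0.4,0,0,5]]]'|grep -E 'force|tool_pos'
python3 -m jog '[[[0,0,0,0.4,0,0,5],[0,0,0,0.4,0,0,5],[0,0,0,0.4,0,0,5],[0,0,0,0.4,0,0,5],[0,0,0,0.4,0,0,5]]]'|grep -E 'force|tool_pos'
python3 -m jog '[[[0,0,0,0.4,0,0,5],[0,0,0,0.4,0,0,5],[0,0,0,0.4,0,0,5],[0,0,0,0.4,0,0,5],[0,0,0,0.4,0,0,5]]]'|grep -E 'force|tool_pos'
python3 s.py -24 -82 136
```

```text
tool_pos: [0.4386, -0.1793, 0.1357]
force: [0.9, -1.4, -0.5]
tool_pos: [0.4402, -0.1595, 0.1357]
force: [0.7, -2.5, -2.0]
tool_pos: [0.4418, -0.1398, 0.1356]
force: [0.9, -3.9, -1.1]
tool_pos: [0.4433, -0.1204, 0.1356]
force: [0.9, -4.9, -0.7]
tool_pos: [0.4449, -0.0998, 0.1356]
force: [-0.1, -10.0, -1.0]
tool_pos: [0.4467, -0.0796, 0.1356]
force: [0.5, -2.5, -0.3]
tool_pos: [0.4483, -0.0599, 0.1356]
force: [0.7, -3.2, -1.2]
t 18.15 shelf mm [ -23.8 -112.1  135.6] F shelf [ 0.9 -3.1 -1.2] tool z [-0. -0. -1.] turn about tool z left -0.06
tool shift cm [ 3.01 -0.02 -0.04]
```

```bash
python3 -m jog '[[[0,0,0,0.3,0,0,5],[0,0,0,0.3,0,0,5],[0,0,0,0.3,0,0,5],[0,0,0,0.3,0,0,5],[0,0,0,0.3,0,0,5]]]'|grep -E 'force|tool_pos'
python3 -m jog '[[[0,0,0,0.3,0,0,5],[0,0,0,0.3,0,0,5],[0,0,0,0.2,0,0,5],[0,0,0,0.2,0,0,5],[0,0,0,0.2,0,0,5]]]'|grep -E 'force|tool_pos'
python3 -m jog '[[[0,0,0,0.1,0,0,5],[0,0,0,0.1,0,0,5]]]'|grep -E 'force|tool_pos'
python3 -m jog '[[[0,0,0,0.1,0,0,5],[0,0,0,0,0,0,5]]]'|grep -E 'force|tool_pos'
python3 s.py
python3 - <<'E'
from h import *
T=robot.read_camera("top");S=robot.read_camera("scene")
c=np.array([.481,.050]);a=np.radians(-4.6);ex=np.array([np.cos(a),np.sin(a)]);ey=np.array([-np.sin(a),np.cos(a)])
for l,z in[("bin_row",.08),("bin_loose",.08),("bin_loose_side",.118),("divider_face",.13)]:
  for p in(S,T):
    for d in robot.pinpoint(p,l)[:2]:
        w=onz(p,d["point"],z)[:2]-c;print(l,np.round([w@ex*1000,w@ey*1000]),round(d["confidence"],2))
cv2.imwrite("pics/p5.png",cv2.resize(S["img"][130:250,190:370,::-1],(780,520),interpolation=cv2.INTER_CUBIC))
E
```

```text
tool_pos: [0.4494, -0.0457, 0.1356]
force: [-1.0, -4.2, 0.1]
tool_pos: [0.4504, -0.033, 0.1356]
force: [0.0, -2.2, -1.4]
tool_pos: [0.4506, -0.031, 0.1356]
force: [0.4, -1.4, -0.3]
tool_pos: [0.4507, -0.0299, 0.1356]
force: [-0.8, -0.2, -0.3]
t 19.32 shelf mm [-23.8 -82.1 135.6] F shelf [-0.7 -0.3 -0.3] tool z [-0.     0.001 -1.   ] turn about tool z left -0.04
bin_row [-11. 124.] 0.62
bin_row [-15. 118.] 0.7
bin_row [  96. -304.] 0.47
bin_loose [-214.  256.] 0.82
bin_loose [-9. 12.] 0.72
bin_loose [-13.   7.] 0.88
bin_loose [-315.  251.] 0.61
bin_loose_side [-23. -53.] 0.92
bin_loose_side [-259.  286.] 0.92
bin_loose_side [-360.  288.] 0.93
bin_loose_side [-12. -48.] 0.62
divider_face [-27. -70.] 0.88
divider_face [ 94. -42.] 0.34
divider_face [-15.  56.] 0.2
```

View pics/p5.png

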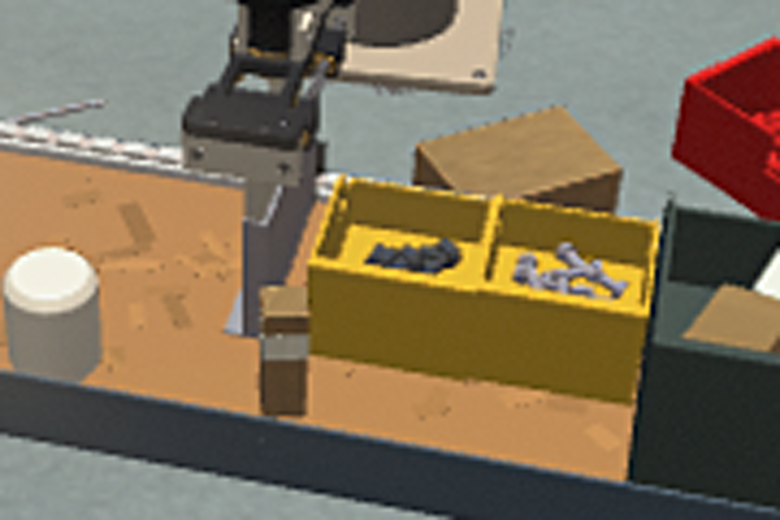

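The force fell to nothing at -82, so the divider has clicked into notch 9, with the face about 26 mm from the bin. The next notch would still be about 1 mm clear of the bin, which makes it the last one before the bins. I touch the plate again to confirm the latch position before deciding.

```bash
python3 -m jog '[[[0,0,0,0.1,0,0,5],[0,0,0,0.1,0,0,5]]]'|grep -E 'force|tool_pos'
python3 -m jog '[[[0,0,0,0.05,0,0,5],[0,0,0,0,0,0,5]]]'|grep -E 'force|tool_pos'
python3 -m jog '[[[0,0,0,0.05,0,0,5],[0,0,0,0,0,0,5]]]'|grep -E 'force|tool_pos'
python3 -m jog '[[[0,0,0,0.05,0,0,5],[0,0,0,0,0,0,5]]]'|grep -E 'force|tool_pos'
python3 s.py
```

```text
tool_pos: [0.4509, -0.0283, 0.1356]
force: [0.4, 0.1, -0.4]
tool_pos: [0.4509, -0.0277, 0.1356]
force: [-0.6, 1.5, 0.1]
tool_pos: [0.451, -0.0273, 0.1356]
force: [0.3, -0.4, -0.1]
tool_pos: [0.451, -0.0268, 0.1356]
force: [-0.2, -0.1, 0.2]
t 20.48 shelf mm [-23.8 -78.9 135.6] F shelf [-0.2 -0.1  0.2] tool z [-0.  0. -1.] turn about tool z left -0.05
```

```bash
python3 -m jog '[[[0,0,0,0.05,0,0,5],[0,0,0,0,0,0,5]]]'|grep -E 'force|tool_pos'
python3 -m jog '[[[0,0,0,0.05,0,0,5],[0,0,0,0,0,0,5]]]'|grep -E 'force|tool_pos'
python3 -m jog '[[[0,0,0,0.05,0,0,5],[0,0,0,0,0,0,5]]]'|grep -E 'force|tool_pos'
python3 s.py
```

```text
tool_pos: [0.451, -0.0264, 0.1356]
force: [-0.1, -0.7, -0.2]
tool_pos: [0.451, -0.0263, 0.1357]
force: [-2.0, -5.2, -0.8]
tool_pos: [0.4511, -0.0261, 0.1357]
force: [-1.0, -6.6, -0.2]
t 20.98 shelf mm [-23.7 -78.3 135.7] F shelf [-0.5 -6.7 -0.2] tool z [-0.    -0.001 -1.   ] turn about tool z left -0.09
```

It is latched: it resists 6.7 N at -78.3. That leaves 25.7 mm free, so one more 25 mm notch still fits short of the bin. I push on gently and stop about 2 mm short so that it jumps in by itself.

```bash
python3 -m jog '[[[0,0,0,0.2,0,0,5],[0,0,0,0.2,0,0,5],[0,0,0,0.2,0,0,5],[0,0,0,0.2,0,0,5],[0,0,0,0.2,0,0,5]]]'|grep -E 'force|tool_pos'
python3 -m jog '[[[0,0,0,0.2,0,0,5],[0,0,0,0.2,0,0,5],[0,0,0,0.2,0,0,5],[0,0,0,0.2,0,0,5],[0,0,0,0.1,0,0,5]]]'|grep -E 'force|tool_pos'
python3 s.py -24 -56.5 136
```

```text
tool_pos: [0.452, -0.0153, 0.1357]
force: [0.4, -2.3, -0.7]
tool_pos: [0.4527, -0.0057, 0.1357]
force: [0.5, -0.7, 0.7]
t 21.82 shelf mm [-23.8 -57.8 135.7] F shelf [ 0.6 -0.7  0.7] tool z [ 0.     0.001 -1.   ] turn about tool z left -0.03
tool shift cm [ 0.13 -0.02 -0.03]
```

```bash
python3 -m jog '[[[0,0,0,0.1,0,0,5],[0,0,0,0,0,0,5]]]'|grep -E 'force|tool_pos'
python3 -m jog '[[[0,0,0,0.1,0,0,5],[0,0,0,0,0,0,5]]]'|grep -E 'force|tool_pos'
python3 -m jog '[[[0,0,0,0.05,0,0,5],[0,0,0,0,0,0,5]]]'|grep -E 'force|tool_pos'
python3 -m jog '[[[0,0,0,0.05,0,0,5],[0,0,0,0,0,0,5]]]'|grep -E 'force|tool_pos'
python3 -m jog '[[[0,0,0,0.05,0,0,5],[0,0,0,0,0,0,5]]]'|grep -E 'force|tool_pos'
python3 s.py
```

```text
tool_pos: [0.4527, -0.0049, 0.1356]
force: [-0.6, -0.5, -0.1]
tool_pos: [0.4528, -0.0042, 0.1356]
force: [0.9, -0.1, 0.2]
tool_pos: [0.4528, -0.0038, 0.1356]
force: [0.6, -0.1, 0.0]
tool_pos: [0.4529, -0.0034, 0.1356]
force: [0.2, 0.1, 0.4]
tool_pos: [0.4529, -0.0029, 0.1356]
force: [-0.5, 0.5, 0.6]
t 22.65 shelf mm [-23.7 -55.  135.6] F shelf [-0.5  0.5  0.6] tool z [-0.  0. -1.] turn about tool z left -0.06
```

```bash
python3 -m jog '[[[0,0,0,0.1,0,0,5],[0,0,0,0,0,0,5]]]'|grep -E 'force|tool_pos'
python3 -m jog '[[[0,0,0,0.05,0,0,5],[0,0,0,0,0,0,5]]]'|grep -E 'force|tool_pos'
python3 -m jog '[[[0,0,0,0.05,0,0,5],[0,0,0,0,0,0,5]]]'|grep -E 'force|tool_pos'
python3 s.py
```

```text
tool_pos: [0.453, -0.0018, 0.1357]
force: [-0.2, 0.3, 0.9]
tool_pos: [0.453, -0.0016, 0.1356]
force: [-0.6, -1.7, -0.1]
tool_pos: [0.453, -0.0014, 0.1356]
force: [-0.8, -4.1, 0.2]
t 23.15 shelf mm [-23.8 -53.5 135.6] F shelf [-0.5 -4.2  0.2] tool z [-0.    -0.001 -1.   ] turn about tool z left -0.07
```

The plate is touched at -53.6, exactly 25 mm further, and it resists, so it is latched in the last notch. I withdraw and check.

```bash
python3 -m jog '[[[0,0,0,-0.5,0,0,5],[0,0,0,-2,0,0,5],[0,0,0,-2,0,-1,5],[0,0,0,0,0,-4,5],[0,0,0,0,0,-4,5]]]'|grep -E 'force|tool_pos'
python3 -m jog '[[[0,0,0,-3.5,-1,-2,5],[0,0,0,-4,0,0,5],[0,0,0,-4,0,0,5],[0,0,0,-4,0,0,5],[0,0,0,-4,0,0,5]]]'|grep -E 'force|tool_pos'
python3 - <<'E'
from h import *
T=robot.read_camera("top");S=robot.read_camera("scene")
c=np.array([.481,.050]);a=np.radians(-4.6);ex=np.array([np.cos(a),np.sin(a)]);ey=np.array([-np.sin(a),np.cos(a)])
for l,z in[("bin_row",.08),("bin_loose",.08),("bin_row_side",.118),("divider_face",.13),("oil_filter",.08),("plug_box",.08),("bearing_box",.08),("grease_tin",.08)]:
  for p in(S,T):
    for d in robot.pinpoint(p,l)[:1]:
        w=onz(p,d["point"],z)[:2]-c;print(l,np.round([w@ex*1000,w@ey*1000]),round(d["confidence"],2))
a=cv2.resize(T["img"][140:225,170:290,::-1],(480,340),interpolation=cv2.INTER_CUBIC)
b=cv2.resize(S["img"][140:250,180:370,::-1],(587,340),interpolation=cv2.INTER_CUBIC)
cv2.imwrite("pics/p6.png",cv2.resize(np.hstack([a,b]),(800,255)))
E
```

```text
tool_pos: [0.4475, -0.0462, 0.2244]
force: [0.2, 0.1, 0.8]
tool_pos: [0.4233, -0.2411, 0.2461]
force: [1.1, 0.3, 1.0]
bin_row [-11. 113.] 0.74
bin_row [-16. 122.] 0.93
bin_loose [-212.  256.] 0.61
bin_loose [-309.  244.] 0.82
bin_row_side [-25.  63.] 0.82
bin_row_side [-15.  63.] 0.83
divider_face [-22. -32.] 0.88
divider_face [ -7. -35.] 0.79
oil_filter [  98. -201.] 0.88
oil_filter [  91. -186.] 0.81
plug_box [101. -40.] 0.73
plug_box [ 86. -40.] 0.54
bearing_box [ 100. -300.] 0.84
bearing_box [ 104. -302.] 0.58
grease_tin [  70. -394.] 0.63
grease_tin [ 98. -39.] 0.27
```

View pics/p6.png

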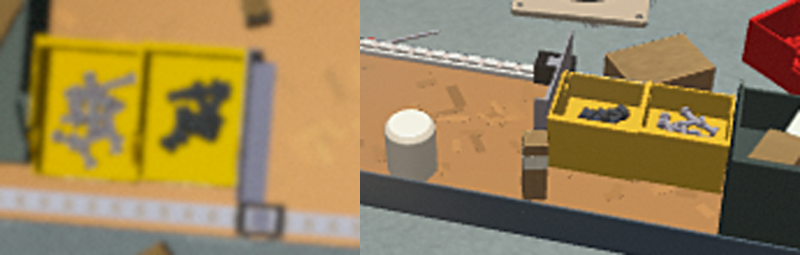

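The divider plate stands right beside bin_loose (left half, 250,115). The bins are snug and square, the other items have not moved, and the hand is clear. I hand the job in.

```bash
python3 -c "
from plant import robot
print(robot.read_state()['t']);robot.close_job()"
```

```text
24.8833
the job is handed in; nothing more can be done
```

The job is handed in at about 25 s of the 67 s allowed; no verdict was reported.

**Bin:** I pushed bin_loose about 60 mm to the row with two spread fingertips. The force stayed around 4.5 N or less, and I stopped when it rose on contact with bin_row. In the last pictures it stands flat, snug and square against bin_row.

**Divider:** I pushed it ten notches (250 mm), with at most about 10 N. The push fell to nothing at the last notch. A second touch met the plate exactly 25 mm beyond the notch before and it resisted with about 4 N, so it is latched. By the tool readings its face is about 1 mm short of bin_loose.

**Other items:** In the last pictures the oil filter, plug box, bearing box and grease tin were where they started, within the cameras' error, and the hand was clear.

**Checks that failed or disagreed:**
- **Networks:** In the last pictures the best-ranked reports for bin_loose were a look-alike, so I judged that bin from the picture and the touch readings.
- **Divider face:** The networks put it at -32 to -35 mm along the shelf, against about -43 mm by touch. They would place it overlapping the bin, so I trusted the touch reading.

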